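# Fill the counterweighted tipping pan until it dumps, then reset it

### The job

Load the two white strip holders into the tipping pan side by side, one after the other, letting go of the first while the pan still stands upright. Their joint weight must then trip the pan, without the robot touching it, so that it dumps both holders into the catch tray. Afterwards swing the empty pan back to its upright rest by its counterweight, with both holders left in the tray and the wash bottle, tape roll and black box undisturbed.

Things in the scene. Friction and masses are not known exactly. Their poses are not given: they have to be found in the camera images.
- tipper: Tipping-pan stand, fixed. Origin on the worktop under the middle of the axle; own y along the axle (217 mm up), own -x to the tray, +x to the counterweight. White open catch tray at x -288..-9, y -123..123 mm, floor 18 mm up, walls 6 mm thick to 62 mm up. Two grey cheeks 8 mm thick at y = -116 and +116 mm, x -16..60 mm, 235 mm high, carry the axle. Base plate reaches x = +120 mm.
- tray (a point): Centre of the catch tray's inner floor, 18 mm above the worktop, at own x = -150 mm of the stand; axes as the stand. Inner floor 267 mm along x, 234 mm along y.
- pan (a joint): Angle of the pan about the axle: 0 = upright on its stop, 1.5 = fully tipped on its other stop, mouth down over the tray. Empty it is top-heavy: from below about 0.5 rad it falls back to 0 by itself, from above about 0.75 it falls to 1.5 and stays. One strip holder laid in the pan does not trip it, two do; it then dumps and reaches its stop within about 2 s.
- pan_floor (a point): Centre of the pan's inner floor, upper face, moving with the pan. Upright: axes as the stand, at its x = -74 mm, y = 0, 231 mm up. Aluminium pan: inner floor 104 mm (x) by 200 mm (y), walls 30 mm high at both y ends and the +x side; at -x an open lip 40 mm long slopes up at 35 degrees. Holders fit side by side, length along x, centred at y = -42 and +42 mm.
- weight (a point): Centre of the dark steel counterweight, a cylinder 34 mm thick, 76 mm long along y, on an arm of the pan. From the axle: x = +98, z = +40 mm when upright (257 mm above the worktop); fully tipped it stands up 33 mm to the tray side of the axle, 318 mm above the worktop. Pushed from the tray side towards own +x (under 3 N) it goes over and the pan falls back upright.
- holder_a: White strip holder: a solid rectangular box full of pale tips, 52 x 90 x 34 mm (own x, y, z), about 0.15 kg, lying loose on the worktop; origin at the centre of its underside. Grip across the 52 mm.
- holder_b: The second strip holder, the same as holder_a.
- wash_bottle: White wash bottle, 43 mm in diameter, 128 mm high, standing loose; a bystander. Origin at the centre of its underside.
- label_tape: Roll of tape lying flat, 100 mm across, 25 mm high; a bystander. Origin at the centre of its underside.
- black_box: Black box with lid, 66 x 66 x 93 mm, standing loose; a bystander. Origin at the centre of its underside.

How it is judged:
By the outcome, as a careful person would: the job done as asked, in the order asked, and still so for the second after the job is handed in, with the robot touching nothing.
It also fails if it takes over 64 s, if anything falls off the work surface, if the arm or the gripper's body presses on something with over 40 N, if the wrist force passes 120 N, or if a joint passes its speed limit or range.

### The arm

A 6-joint arm with a two-finger parallel gripper is mounted at the origin on a cart in front of the work surface, level with it; the furniture and walls round the work are solid. World frame = base frame: x ahead of the robot, y to its left, z up, the work surface at z = 0. Lengths are in m, angles in rad, forces in N, time in s.
With the tool pointing down it reaches from about 0.3 to 0.825 m from the base axis. Payload 5.4 kg.
Tool frame: the origin (TCP) lies at the very end of the fingers, on their centre line; the grasp point (between the pads) lies 19 mm behind it; z points along the fingers, y is the line along which they close (so a half turn about z gives the same grasp; the last joint's range is limited). The gripper opens to 92 mm and grips with 3 to 60 N. Pads are 20 mm wide; open, the fingers measure 128 mm over their backs; the gripper's body (75 mm by 189 mm) begins 69 mm behind the grasp point.
Start: joints at [-0.21, 0.158, 1.597, -0, 1.386, -0.21], TCP at [0.575, -0, 0.215] pointing down, gripper open.
Joint ranges: [-2.91, 2.91], [-0.94, 2.29], [0.18, 2.7], [-1.29, 4.43], [0.17, 2.64], [-3, 3]. Speed limits (rad/s): [2.57, 2.57, 3.14, 3.14, 3.14, 3.14].

### API

Orientations are given as a rotation vector (axis times angle).
In Python, from rig import manip, camera gives the robot as it stands. The module is installed in compiled form; this text tells all that it offers.
- The arm moves only by the tool arm_command, never from a script. Its argument "steps" is a list of rows, each an object with "travel": the shift along the tool's x, y, z in mm, a list of three; "turn": the turn, a rotation vector about the tool's x, y, z in degrees, a list of three; "jaw": the finger opening in mm, from 0 to 91.9. A call has 1 to 5 rows; each row shifts and turns the commanded pose from where the row before left it, along the tool's axes as they then stand; what a row does not reach is not made up. A row lasts 1/8 s, in which the tool goes at most 62.5 mm and 10.7 degrees, less where a joint would pass 70% of its speed; a pose out of reach is approached as far as the arm can. A call is refused whole if a number of a shift passes 62.5 or a number of a turn 10.7, either way. A call with a gripper value outside its range is refused whole. The fingers move at their own pace and stop on an object; "grip_force" is the grip in N (left out, the last holds). Time passes only in rows, so rows that do not move let the fingers close. It gives the time, the measured TCP pose, the force, the opening and the grip force at its end, in the units of the state.
- manip.get_state(): the state, without advancing time (a new reading comes with each control period).
- camera(name): name is "scene" or "side" or "wrist"; returns a dict with "color" (384x512x3 uint8, blue, green, red), "mtx" (3x3 intrinsics, pixels), "position" and "attitude" of the camera in the world. Camera axes: x right, y up, looking along -z (the intrinsics and any distortion apply to the point x, -y, -z); pixel columns grow to the right and rows downward; lengths in m; the calibration is good to about 2 mm. A picture is of the moment at which its call begins. There is no depth.
- manip.hand_in(): hands the job in; it is judged then, once.
The state is a dict: "t": time; "qpos": joint angles; "joint_vel": joint speeds; "joint_efforts": joint torques, N m; "ee_pos": TCP position; "eef_rot": TCP orientation; "force": force on the tool from outside, world axes, zero at the start; "ft_torque": the same for the moment, N m; "finger_gap": finger opening in m; "grasp_force": force on a finger pad.
Only numpy, scipy, OpenCV 4.12 (cv2) and the standard library are available. Lean on these libraries where they do the work, as an engineer would, in place of code of your own. Each camera call takes 0.05 s, during which the arm holds its last target. There are 200 camera calls.

## Working session

There is one attempt and no reset: what is moved stays moved. The work goes in short steps, Python scripts to look and compute and a tool call to move; the robot and the scene stay as the last step left them, time stands still between calls to the robot, and variables do not carry over. Pictures are saved under pics/ and viewed, at most 10 in all, crops included, and the job is handed in when it is done.

Besides the shell and the picture viewer there is one more tool, called after "Emit:" in YAML: its name, and indented under it one key for each argument. arm_command: Moves the arm, as the interface text tells. Its arguments: {"type":"object","properties":{"steps":{"type":"array","items":{"type":"object","properties":{"travel":{"type":"array","items":{"type":"number"}},"turn":{"type":"array","items":{"type":"number"}},"jaw":{"type":"number"}}}},"grip_force":{"type":"number"}},"required":["steps"]}

```bash
mkdir -p pics; python3 - <<'E'
from rig import manip,camera
import cv2,numpy as np
s=manip.get_state();print(s['t'],s['ee_pos'],s['eef_rot'],s['finger_gap'])
for n in('scene','side'):
    c=camera(n);cv2.imwrite(f'pics/{n}0.png',c['color']);print(n,c['mtx'],c['position'],c['attitude'],[k for k in c])
    np.savez(f'pics/{n}0.npz',**c)
E
```

```text
0.0 [5.74374923e-01 1.07870838e-04 2.13604861e-01] [-2.22032385e+00 -2.22034892e+00  1.63960777e-03] 0.09189296352284258
scene [[436.46767656   0.         261.59257585]
 [  0.         436.46767656 189.65151185]
 [  0.           0.           1.        ]] [-0.04033092 -1.02306387  1.22347702] [ 0.8573174  -0.20620175 -0.4787384 ] ['color', 'mtx', 'position', 'attitude']
side [[475.34837088   0.         255.89284937]
 [  0.         475.34837088 190.65016136]
 [  0.           0.           1.        ]] [0.6060255  1.3065685  1.21127944] [-0.03300917 -1.28464748 -2.86426422] ['color', 'mtx', 'position', 'attitude']
```

View pics/scene0.png

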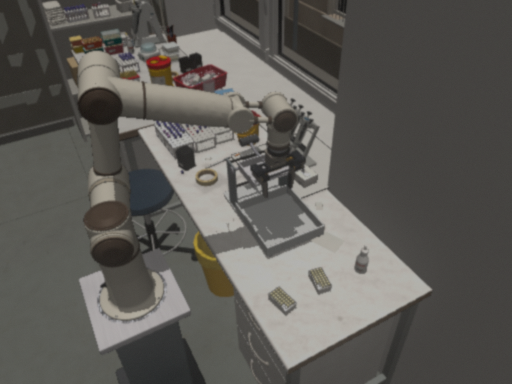

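View pics/side0.png

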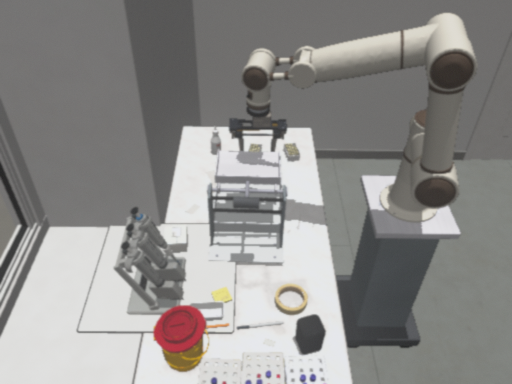

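The scene view shows the holders at about (282,299) and (320,280), the bottle at (362,262), the stand and tray around (275,200), the tape roll at (207,177) and the black box at (186,157). The next step is a helper plus enlarged crops.

```bash
cat > h.py <<'E'
import numpy as np,cv2
from scipy.spatial.transform import Rotation as R
def ray(c,p,z):
    k=c['mtx'];d=np.array([(p[0]-k[0,2])/k[0,0],-(p[1]-k[1,2])/k[1,1],-1])
    d=R.from_rotvec(c['attitude']).as_matrix()@d;o=c['position']
    return o+d*(z-o[2])/d[2]
def proj(c,P):
    q=R.from_rotvec(c['attitude']).as_matrix().T@(np.asarray(P)-c['position'])
    k=c['mtx'];return np.array([k[0,0]*q[0]/-q[2]+k[0,2],k[1,1]*q[1]/q[2]+k[1,2]])
E
python3 - <<'E'
from h import *
a=np.load('pics/scene0.npz');b=np.load('pics/side0.npz')
x=cv2.resize(a['color'][140:320,215:395],None,fx=3.3,fy=3.3,interpolation=cv2.INTER_CUBIC);cv2.imwrite('pics/c1.png',x)
x=cv2.resize(b['color'][120:270,180:330],None,fx=4,fy=4,interpolation=cv2.INTER_CUBIC);cv2.imwrite('pics/c2.png',x)
for p in[(282,299),(320,280)]:print(ray(a,p,.03))
for p in[(291,152)]:print(ray(b,p,.03))
E
```

```text
[ 0.42017917 -0.29011614  0.03      ]
[ 0.57249142 -0.28743427  0.03      ]
[ 0.42720079 -0.26211995  0.03      ]
```

View pics/c1.png

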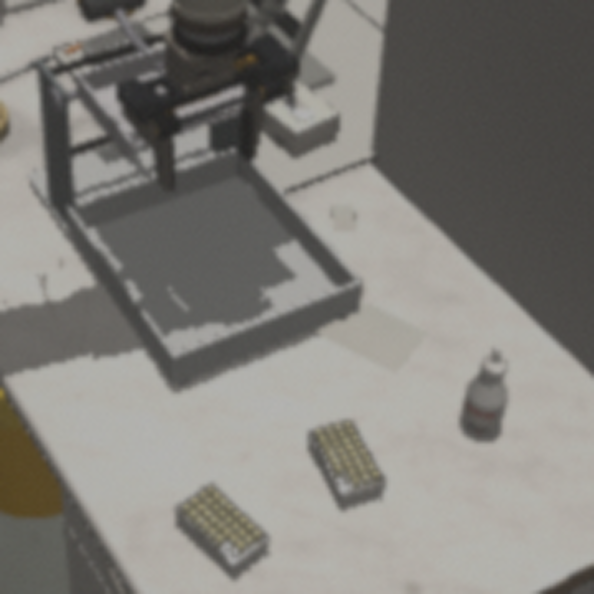

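View pics/c2.png

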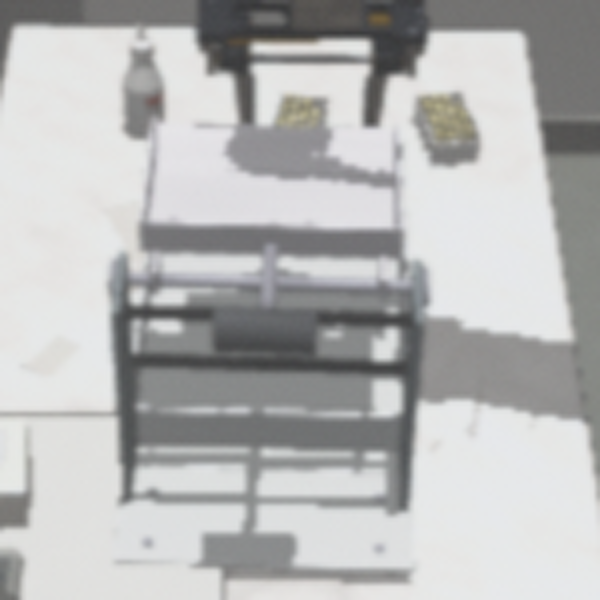

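The crops show the tray's outer far top corners near crop px (176,360) and (361,286). The holder top corners are readable, and the pan is upright with the gripper on its tray side.

```bash
python3 - <<'E'
from h import *
from rig import camera
a=np.load('pics/scene0.npz');b=np.load('pics/side0.npz')
f=lambda x,y:(215+(x+.5)/3.3-.5,140+(y+.5)/3.3-.5)
g=lambda x,y:(180+(x+.5)/4-.5,120+(y+.5)/4-.5)
def box(n,l,c,z):
    P=np.array([ray(c,p,z)[:2] for p in l]);print(n,np.round(P,3).tolist(),'mean',P.mean(0).round(4),'edges',np.linalg.norm(np.roll(P,-1,0)-P,axis=1).round(3),'ang',np.degrees(np.arctan2(*(np.roll(P,-1,0)-P).T[::-1])).round(1))
box('h1',[f(177,512),f(212,486),f(268,542),f(235,562)],a,.034)
box('h2',[f(308,437),f(352,420),f(384,480),f(345,497)],a,.034)
box('tray',[f(176,360),f(361,286)],a,.062)
box('cheek scene',[f(40,66)],a,.235)
box('cheeks side',[g(119,256),g(420,264)],b,.235)
box('base side',[g(113,564),g(411,580)],b,.0)
box('panwall(x+) side top',[g(142,228),g(402,230)],b,.261)
box('weight side',[g(265,330)],b,.262)
w=camera('wrist');cv2.imwrite('pics/w0.png',w['color']);print(w['position'],w['mtx'][0])
E
```

```text
h1 [[0.388, -0.256], [0.435, -0.246], [0.448, -0.331], [0.408, -0.335]] mean [ 0.4195 -0.2919] edges [0.048 0.086 0.04  0.081] ang [  12.3  -81.1 -174.7  104.2]
h2 [[0.554, -0.241], [0.607, -0.245], [0.59, -0.326], [0.544, -0.324]] mean [ 0.5738 -0.2839] edges [0.053 0.082 0.046 0.083] ang [  -4.2 -101.8  177.4   82.9]
tray [[0.475, -0.101], [0.713, -0.107]] mean [ 0.594  -0.1043] edges [0.238 0.238] ang [ -1.5 178.5]
cheek scene [[0.487, 0.239]] mean [0.4869 0.2392] edges [0.] ang [0.]
cheeks side [[0.725, 0.179], [0.489, 0.185]] mean [0.6069 0.1822] edges [0.236 0.236] ang [178.6  -1.4]
base side [[0.733, 0.294], [0.489, 0.308]] mean [0.6106 0.301 ] edges [0.244 0.244] ang [176.6  -3.4]
panwall(x+) side top [[0.706, 0.176], [0.504, 0.175]] mean [0.605  0.1754] edges [0.202 0.202] ang [-179.7    0.3]
weight side [[0.61, 0.291]] mean [0.6096 0.2913] edges [0.] ang [0.]
[0.57482067 0.0812372  0.38434262] [282.93524278   0.         259.45101851]
```

View pics/w0.png

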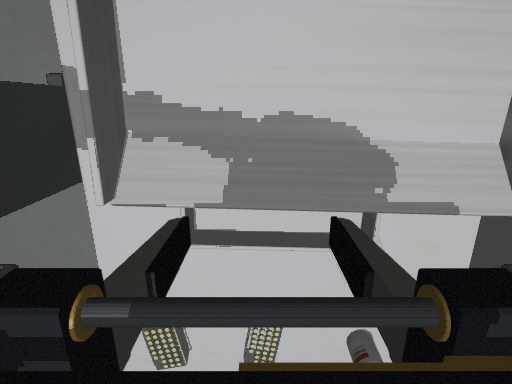

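The wrist view is clear. The pan's floor/lip fold runs from about (128,135) to (501,142), with the lip edge at the row 204–212 line. Both holders are at the bottom, at (165,345) and (263,343), with the bottle at (363,345). I'll measure the pan from this view, then move over the holders.

```bash
python3 - <<'E'
from h import *
from rig import camera
w=camera('wrist')
for n,p,z in[('foldL',(128,135),.231),('foldR',(501,142),.231),('lipL',(108,204),.254),('lipR',(512,213),.254),('trayL',(188,248),.062),('trayR',(374,248),.062)]:print(n,ray(w,p,z).round(4))
E
```

```text
foldL [0.5041 0.0646 0.231 ]
foldR [0.7051 0.0611 0.231 ]
lipL [0.5005 0.0336 0.254 ]
lipR [0.6995 0.0292 0.254 ]
trayL [ 0.4838 -0.0957  0.062 ]
trayR [ 0.72   -0.0953  0.062 ]
```

Emit:
arm_command:
  steps:
    - {"travel": [-60,-12,-5]}
    - {"travel": [-62,-13,-5]}
    - {"travel": [-62,-12,-5]}
    - {"travel": [-62,-13,-5]}
    - {"travel": [-62,-12,-5]}

```text
invalid input at $.steps[0]: expected keys travel, turn, jaw
```

Emit:
arm_command:
  steps:
    - {"travel": [-62,-13,-5]}
    - {"travel": [0,0,0]}
    - {"travel": [0,0,0]}

```text
invalid input at $.steps[0]: expected keys travel, turn, jaw
```

```bash
python3 - <<'E'
from h import *
from rig import camera,manip
s=manip.get_state();print(s['t'],s['ee_pos'],s['eef_rot'],s['force'])
w=camera('wrist');np.savez('pics/w1.npz',**w);cv2.imwrite('pics/w1.png',w['color']);print(w['position'])
E
```

```text
0.2 [5.74630543e-01 4.18505157e-05 2.14029477e-01] [-2.22082439e+00 -2.22071985e+00  9.41639435e-04] [0.86271286 0.10394133 0.50882946]
[0.57490817 0.08121894 0.38460809]
```

View pics/w1.png

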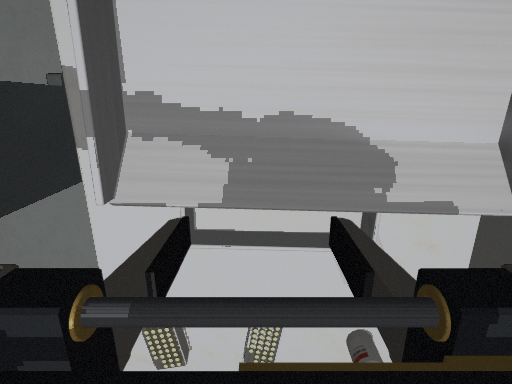

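The move needs all keys in each row, so nothing moved and this picture is identical to the last one. Sending the moves again in full form.

Emit:
arm_command:
  steps:
    - {"travel": [-60,-12,-5],"turn": [0,0,0],"jaw": 91.9}
    - {"travel": [-62,-13,-5],"turn": [0,0,0],"jaw": 91.9}
    - {"travel": [-62,-12,-5],"turn": [0,0,0],"jaw": 91.9}
    - {"travel": [-62,-13,-5],"turn": [0,0,0],"jaw": 91.9}
    - {"travel": [-62,-12,-5],"turn": [0,0,0],"jaw": 91.9}

```text
t: 0.88
ee_pos: [0.513, -0.3061, 0.2395]
eef_rot: [2.221, 2.221, 0.0]
force: [1.7, -0.1, 0.7]
finger_gap: 0.092
grasp_force: 0.0
```

Emit:
arm_command:
  steps:
    - {"travel": [-62,-13,-5],"turn": [0,0,0],"jaw": 91.9}
    - {"travel": [0,0,0],"turn": [0,0,0],"jaw": 91.9}
    - {"travel": [0,0,0],"turn": [0,0,0],"jaw": 91.9}

```text
t: 1.25
ee_pos: [0.5009, -0.3647, 0.2438]
eef_rot: [-2.221, -2.22, -0.001]
force: [-0.3, 0.8, 0.4]
finger_gap: 0.0919
grasp_force: 0.0
```

```bash
python3 - <<'E'
from h import *
from rig import camera,manip
s=manip.get_state();print(s['t'],s['ee_pos'],s['eef_rot'],s['force'])
w=camera('wrist');np.savez('pics/w1.npz',**w);cv2.imwrite('pics/w2.png',w['color']);print(w['position'])
E
```

```text
1.25 [ 0.50093668 -0.36469703  0.24382145] [-2.22099458e+00 -2.22045970e+00 -9.44206518e-04] [-0.31503918  0.75468355  0.35462536]
[ 0.50110422 -0.28369673  0.41449018]
```

View pics/w2.png

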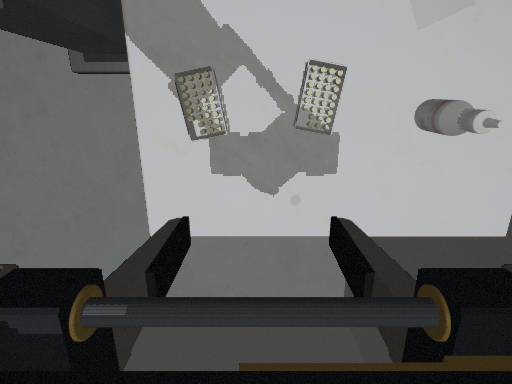

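Both holders are clear: left centre about (201,104), right about (321,97); the bottle at (455,117) is well to the right. I'll measure these with a mask of the pale tips as well as the corners.

```bash
python3 - <<'E'
from h import *
w=np.load('pics/w1.npz');im=w['color'].astype(int)
m=((im[...,2]-im[...,0])>25).astype(np.uint8);m[170:]=0;m[:,400:]=0
m=cv2.morphologyEx(m,cv2.MORPH_CLOSE,np.ones((7,7)))
for c in cv2.findContours(m,0,2)[0]:
    if cv2.contourArea(c)<300:continue
    P=np.array([ray(w,p,.036)[:2] for p in c[:,0]]).astype(np.float32)*1000
    r=cv2.minAreaRect(P);print('tips',np.round(r[0],1),np.round(r[1],1),round(r[2],1))
for l in([(176,74),(211,67),(227,131),(193,139)],[(310,60),(347,66),(331,133),(296,128)]):
    P=np.array([ray(w,p,.034)[:2] for p in l])*1000
    r=cv2.minAreaRect(P.astype(np.float32));print('corners',P.mean(0).round(1),np.round(r[0],1),np.round(r[1],1),round(r[2],1))
E
```

```text
tips [ 424.7 -285.1] [37.9 73.7] 10.6
tips [ 580.2 -272. ] [63.1 38.3] 80.3
corners [ 426.8 -284.5] [ 427.3 -284.7] [46.9 82.6] 11.2
corners [ 579.7 -277.1] [ 579.7 -277.2] [85.  47.1] 80.4
```

Emit:
arm_command:
  steps:
    - {"travel": [46,40,45],"turn": [0,0,0],"jaw": 91.9}
    - {"travel": [47,39,45],"turn": [0,0,0],"jaw": 91.9}
    - {"travel": [0,0,45],"turn": [0,0,9.6],"jaw": 91.9}
    - {"travel": [0,0,0],"turn": [0,0,0],"jaw": 91.9}
    - {"travel": [0,0,0],"turn": [0,0,0],"jaw": 91.9}

```text
t: 1.92
ee_pos: [0.5669, -0.2887, 0.127]
eef_rot: [2.394, 2.03, 0.001]
force: [0.6, -0.1, 0.6]
finger_gap: 0.092
grasp_force: 0.0
```

```bash
python3 - <<'E'
from h import *
from rig import camera,manip
s=manip.get_state();print(s['t'],s['ee_pos'],s['eef_rot'],s['force'])
w=camera('wrist');np.savez('pics/w3.npz',**w);cv2.imwrite('pics/w3.png',w['color']);print(w['position'],proj(w,s['ee_pos']))
E
```

```text
1.925 [ 0.56691948 -0.28866956  0.12704536] [2.39436364e+00 2.03026728e+00 7.66421900e-04] [ 0.57290419 -0.05475866  0.58385702]
[ 0.57986319 -0.20831335  0.2975341 ] [259.35684228 231.17107121]
```

View pics/w3.png

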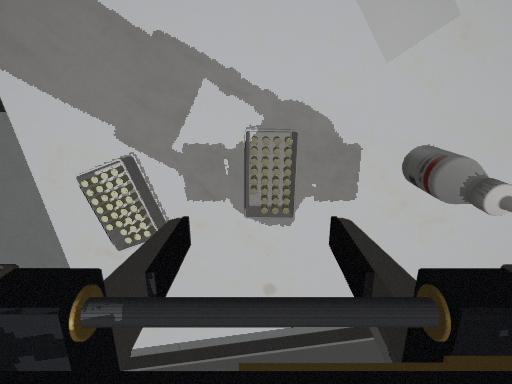

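The holder fills about (246,128)–(297,216), upright in the image, so the turn is right. The bottle at (460,180) is clear of the fingers.

```bash
python3 - <<'E'
from h import *
w=np.load('pics/w3.npz');T=np.array([ 0.56691948,-0.28866956,.127]);Rt=R.from_rotvec([2.39436,2.03027,.0008]).as_matrix()
for z in(.034,.02):
    P=np.array([ray(w,p,z) for p in[(246,216),(295,216),(296,130),(246,130)]])
    print(z,P.round(4)[:,:2].tolist(),P.mean(0).round(4),np.linalg.norm(P[1]-P[0]),np.linalg.norm(P[2]-P[1]),'tool',((P.mean(0)-T)@Rt*1000).round(1))
E
```

```text
0.034 [[0.5494, -0.3139], [0.5978, -0.3219], [0.6095, -0.2378], [0.5643, -0.2303]] [ 0.5803 -0.276   0.034 ] 0.04914344654529617 0.08497202089845496 tool [14.8 10.9 93. ]
0.02 [[0.5477, -0.3195], [0.5988, -0.328], [0.6111, -0.2393], [0.5635, -0.2315]] [ 0.5803 -0.2796  0.02  ] 0.05175414568763514 0.08948607918449616 tool [ 11.3  11.5 107. ]
```

Emit:
arm_command:
  steps:
    - {"travel": [13,11,0],"turn": [0,0,0],"jaw": 91.9}
    - {"travel": [0,0,40],"turn": [0,0,0],"jaw": 91.9}
    - {"travel": [0,0,40],"turn": [0,0,0],"jaw": 91.9}
    - {"travel": [0,0,25],"turn": [0,0,0],"jaw": 91.9}
    - {"travel": [0,0,0],"turn": [0,0,0],"jaw": 91.9}

```text
t: 2.6
ee_pos: [0.5786, -0.2766, 0.0188]
eef_rot: [-2.397, -2.027, 0.001]
force: [-0.3, 0.1, 0.2]
finger_gap: 0.092
grasp_force: 0.0
```

Emit:
arm_command:
  steps:
    - {"travel": [0,0,11],"turn": [0,0,0],"jaw": 91.9}
    - {"travel": [0,0,0],"turn": [0,0,0],"jaw": 45}
    - {"travel": [0,0,0],"turn": [0,0,0],"jaw": 45}
    - {"travel": [0,0,0],"turn": [0,0,0],"jaw": 45}
    - {"travel": [0,0,0],"turn": [0,0,0],"jaw": 45}
  grip_force: 25

```text
t: 3.22
ee_pos: [0.5793, -0.2778, 0.0094]
eef_rot: [2.399, 2.027, 0.0]
force: [0.3, 0.1, 0.3]
finger_gap: 0.054
grasp_force: 0.0
```

Emit:
arm_command:
  steps:
    - {"travel": [0,0,0],"turn": [0,0,0],"jaw": 45}
    - {"travel": [0,0,0],"turn": [0,0,0],"jaw": 45}
    - {"travel": [0,0,-40],"turn": [0,0,0],"jaw": 45}
    - {"travel": [0,0,-50],"turn": [0,0,0],"jaw": 45}
    - {"travel": [0,0,-60],"turn": [0,0,0],"jaw": 45}

```text
t: 3.85
ee_pos: [0.5779, -0.2769, 0.1588]
eef_rot: [-2.397, -2.025, 0.001]
force: [0.8, -0.1, -1.5]
finger_gap: 0.0502
grasp_force: 25.0
```

Emit:
arm_command:
  steps:
    - {"travel": [0,0,-60],"turn": [0,0,0],"jaw": 45}
    - {"travel": [0,0,-60],"turn": [0,0,0],"jaw": 45}
    - {"travel": [0,0,-30],"turn": [0,0,-8.5],"jaw": 45}
    - {"travel": [0,0,0],"turn": [0,0,0],"jaw": 45}

```text
t: 4.35
ee_pos: [0.5801, -0.2783, 0.3118]
eef_rot: [2.24, 2.195, 0.001]
force: [0.5, 0.4, -1.7]
finger_gap: 0.05
grasp_force: 25.0
```

```bash
python3 - <<'E'
from h import *
from rig import camera,manip
s=manip.get_state();print(s['t'],s['ee_pos'],s['eef_rot'],s['force'],s['finger_gap'],s['grasp_force'],(R.from_rotvec(s['eef_rot'])).as_matrix().round(4))
w=camera('wrist');np.savez('pics/w4.npz',**w);cv2.imwrite('pics/w4.png',w['color'])
# visible end of the held holder: rows of tip mask
im=w['color'].astype(int);m=(im[...,2]-im[...,0])>25;m[300:]=0
ys,xs=np.nonzero(m);print(xs.min(),xs.max(),ys.min(),ys.max())
E
```

```text
4.35 [ 0.58008262 -0.27833464  0.31180513] [2.24041525e+00 2.19457115e+00 1.40486725e-03] [ 0.45571029  0.44870059 -1.66542354] 0.05004172386757616 24.955832362174988 [[ 0.0207  0.9998  0.0044]
 [ 0.9998 -0.0207 -0.0032]
 [-0.0031  0.0045 -1.    ]]
144 366 138 299
```

Emit:
arm_command:
  steps:
    - {"travel": [50,8,0],"turn": [0,0,0],"jaw": 45}
    - {"travel": [56,9,0],"turn": [0,0,0],"jaw": 45}
    - {"travel": [56,8,0],"turn": [0,0,0],"jaw": 45}
    - {"travel": [56,9,0],"turn": [0,0,0],"jaw": 45}
    - {"travel": [56,8,0],"turn": [0,0,0],"jaw": 45}

```text
t: 5.03
ee_pos: [0.6252, -0.0025, 0.3052]
eef_rot: [-2.242, -2.194, 0.005]
force: [1.3, 0.3, -1.1]
finger_gap: 0.0495
grasp_force: 25.0
```

Emit:
arm_command:
  steps:
    - {"travel": [56,9,0],"turn": [0,0,0],"jaw": 45}
    - {"travel": [50,8,0],"turn": [0,0,0],"jaw": 45}
    - {"travel": [0,0,0],"turn": [0,0,0],"jaw": 45}

```text
t: 5.4
ee_pos: [0.644, 0.1048, 0.3049]
eef_rot: [-2.236, -2.2, 0.006]
force: [0.2, 0.2, -1.0]
finger_gap: 0.0496
grasp_force: 25.0
```

```bash
python3 - <<'E'
from h import *
from rig import camera,manip
s=manip.get_state();print(s['t'],s['ee_pos'],s['eef_rot'],s['force'])
w=camera('wrist');np.savez('pics/w5.npz',**w);cv2.imwrite('pics/w5.png',w['color'])
E
```

```text
5.4 [0.64399555 0.1048118  0.30489232] [-2.2361624  -2.19954292  0.00577326] [ 0.22860386  0.18117041 -0.95685615]
```

View pics/w5.png

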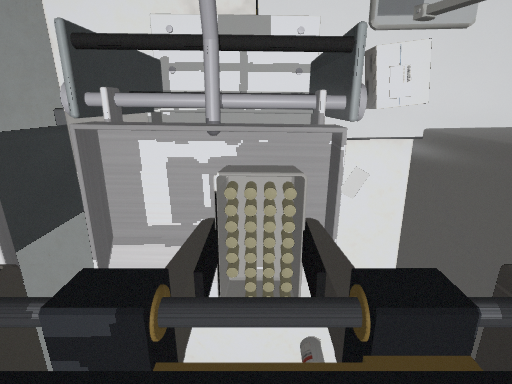

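The held holder's top front edge is at row 174 (cols 217–304). The pan's +x wall top is at row ~126 (cols 70–346) and the axle at row ~101. I'll compute the remaining shift to the slot.

```bash
python3 - <<'E'
from h import *
w=np.load('pics/w5.npz');g=cv2.cvtColor(w['color'],6).astype(int)
print('col150',g[85:140,150].tolist());print('col260',g[112:182,262].tolist());print('row200 R',g[200,296:350].tolist(),'row200 L',g[200,75:110].tolist())
for n,p,z in[('axleL',(90,99),.217),('axleR',(345,102),.217),('wall',(75,126),.261),('wall',(343,128),.261),('hold fl',(218,174),.330),('hold fr',(304,174),.330),('tip fl',(225,186),.332),('tip fr',(297,186),.332)]:print(n,ray(w,p,z).round(4))
E
```

```text
col150 [57, 57, 59, 59, 57, 59, 41, 30, 113, 137, 150, 158, 163, 166, 173, 175, 167, 161, 156, 147, 134, 112, 61, 57, 60, 56, 56, 122, 195, 197, 201, 141, 138, 140, 142, 144, 145, 106, 87, 88, 130, 144, 145, 147, 140, 125, 143, 144, 145, 147, 146, 149, 147, 144, 142]
col260 [133, 126, 145, 145, 146, 147, 146, 146, 146, 147, 145, 119, 91, 90, 102, 141, 145, 143, 143, 126, 144, 145, 145, 145, 144, 144, 144, 143, 214, 216, 148, 147, 147, 143, 141, 143, 143, 141, 144, 145, 146, 147, 147, 142, 142, 142, 145, 143, 143, 142, 143, 144, 145, 110, 93, 95, 96, 94, 97, 97, 117, 140, 152, 151, 139, 156, 158, 157, 158, 159]
row200 R [89, 90, 89, 91, 91, 91, 92, 109, 156, 153, 141, 144, 145, 143, 146, 143, 144, 145, 144, 147, 145, 146, 146, 146, 145, 145, 146, 145, 146, 145, 129, 80, 79, 81, 80, 80, 80, 82, 81, 82, 130, 151, 150, 153, 196, 216, 216, 216, 215, 216, 215, 215, 216, 215] row200 L [56, 57, 58, 53, 57, 56, 60, 119, 145, 147, 144, 131, 91, 93, 94, 91, 89, 90, 92, 93, 92, 90, 91, 91, 91, 92, 92, 91, 88, 91, 92, 90, 95, 142, 142]
axleL [0.4965 0.1915 0.217 ]
axleR [0.7197 0.1856 0.217 ]
wall [0.5072 0.1715 0.261 ]
wall [0.707  0.1671 0.261 ]
hold fl [0.6231 0.1501 0.33  ]
hold fr [0.6686 0.1495 0.33  ]
tip fl [0.6267 0.144  0.332 ]
tip fr [0.6648 0.1435 0.332 ]
```

Emit:
arm_command:
  steps:
    - {"travel": [9.5,4,0],"turn": [0,0,0],"jaw": 45}
    - {"travel": [0,0,30],"turn": [0,0,0],"jaw": 45}
    - {"travel": [0,0,25],"turn": [0,0,0],"jaw": 45}
    - {"travel": [0,0,0],"turn": [0,0,0],"jaw": 45}

```text
t: 5.95
ee_pos: [0.648, 0.1096, 0.2507]
eef_rot: [-2.242, -2.194, 0.007]
force: [-0.5, 0.5, -2.4]
finger_gap: 0.0501
grasp_force: 25.0
```

Emit:
arm_command:
  steps:
    - {"travel": [4.5,0,0],"turn": [0,0,0],"jaw": 45}
    - {"travel": [0,0,7],"turn": [0,0,0],"jaw": 45}
    - {"travel": [0,0,0],"turn": [0,0,0],"jaw": 45}

```text
t: 6.32
ee_pos: [0.6496, 0.1151, 0.247]
eef_rot: [-2.243, -2.2, 0.0]
force: [0.5, 0.2, -1.7]
finger_gap: 0.0495
grasp_force: 25.0
```

Emit:
arm_command:
  steps:
    - {"travel": [0,0,4],"turn": [0,0,0],"jaw": 45}
    - {"travel": [0,0,0],"turn": [0,0,0],"jaw": 45}

```text
t: 6.58
ee_pos: [0.6495, 0.115, 0.2426]
eef_rot: [-2.242, -2.2, 0.001]
force: [-0.0, 0.5, -1.3]
finger_gap: 0.05
grasp_force: 25.0
```

Emit:
arm_command:
  steps:
    - {"travel": [0,0,2],"turn": [0,0,0],"jaw": 45}
    - {"travel": [0,0,0],"turn": [0,0,0],"jaw": 61}
    - {"travel": [0,0,0],"turn": [0,0,0],"jaw": 61}
    - {"travel": [0,0,0],"turn": [0,0,0],"jaw": 61}

```text
t: 7.08
ee_pos: [0.6498, 0.1151, 0.2414]
eef_rot: [2.242, 2.2, 0.001]
force: [1.2, -1.2, -0.3]
finger_gap: 0.0614
grasp_force: 0.0
```

Released. Now lift straight up and check the pan and the holder.

Emit:
arm_command:
  steps:
    - {"travel": [0,0,-20],"turn": [0,0,0],"jaw": 61}
    - {"travel": [0,0,-40],"turn": [0,0,0],"jaw": 61}
    - {"travel": [0,0,-30],"turn": [0,0,0],"jaw": 61}
    - {"travel": [-40,0,0],"turn": [0,0,0],"jaw": 61}
    - {"travel": [0,0,0],"turn": [0,0,0],"jaw": 61}

```text
t: 7.7
ee_pos: [0.6494, 0.073, 0.3332]
eef_rot: [2.244, 2.195, 0.002]
force: [-0.2, -0.1, -0.6]
finger_gap: 0.0612
grasp_force: 0.0
```

```bash
python3 - <<'E'
from h import *
from rig import camera,manip
s=manip.get_state();print(s['t'],s['ee_pos'],s['eef_rot'],s['force'])
w=camera('wrist');np.savez('pics/w6.npz',**w);cv2.imwrite('pics/w6.png',w['color'])
im=w['color'].astype(int);m=((im[...,2]-im[...,0])>25).astype(np.uint8);m[280:]=0
m=cv2.morphologyEx(m,cv2.MORPH_CLOSE,np.ones((9,9)))
for c in cv2.findContours(m,0,2)[0]:
    if cv2.contourArea(c)<300:continue
    P=np.array([ray(w,p,.267)[:2] for p in c[:,0]]).astype(np.float32)*1000
    r=cv2.minAreaRect(P);print('tips',np.round(r[0],1),np.round(r[1],1),round(r[2],1))
E
```

```text
7.7 [0.64943238 0.07301492 0.33323555] [2.24392638e+00 2.19515476e+00 2.24108421e-03] [-0.20375383 -0.06536235 -0.64275441]
tips [649.8 115.7] [73.4 38.3] 88.4
```

View pics/w6.png

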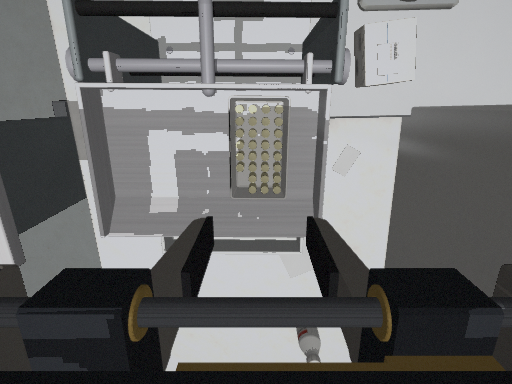

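The picture shows the first holder lying square in the pan at (260,147), against neither wall, with the pan upright. It is released at (0.650, 0.116), so now the second holder.

Emit:
arm_command:
  steps:
    - {"travel": [-55,-33,0],"turn": [0,0,0],"jaw": 91.9}
    - {"travel": [-58,-35,0],"turn": [0,0,0],"jaw": 91.9}
    - {"travel": [-58,-35,0],"turn": [0,0,0],"jaw": 91.9}
    - {"travel": [-58,-35,0],"turn": [0,0,0],"jaw": 91.9}
    - {"travel": [-58,-35,0],"turn": [0,0,0],"jaw": 91.9}

```text
t: 8.38
ee_pos: [0.4816, -0.19, 0.3316]
eef_rot: [2.241, 2.201, 0.001]
force: [0.7, -0.9, -0.0]
finger_gap: 0.0916
grasp_force: 0.0
```

Emit:
arm_command:
  steps:
    - {"travel": [-58,-35,0],"turn": [0,0,0],"jaw": 91.9}
    - {"travel": [0,0,50],"turn": [0,0,-6],"jaw": 91.9}
    - {"travel": [0,0,50],"turn": [0,0,-6],"jaw": 91.9}
    - {"travel": [0,0,50],"turn": [0,0,0],"jaw": 91.9}
    - {"travel": [0,0,0],"turn": [0,0,0],"jaw": 91.9}

```text
t: 9.0
ee_pos: [0.4472, -0.2397, 0.1776]
eef_rot: [-1.994, -2.416, -0.001]
force: [0.5, 0.1, 0.6]
finger_gap: 0.092
grasp_force: 0.0
```

```bash
cat > m.py <<'E'
from h import *
from rig import camera,manip
s=manip.get_state();T=s['ee_pos'];Rt=R.from_rotvec(s['eef_rot']).as_matrix();print(s['t'],T,s['force'],'tool x',Rt[:,0].round(3))
w=camera('wrist');im=w['color'].astype(int);m=((im[...,2]-im[...,0])>25).astype(np.uint8);m[270:]=0
m=cv2.morphologyEx(m,cv2.MORPH_CLOSE,np.ones((9,9)))
for c in cv2.findContours(m,0,2)[0]:
    if cv2.contourArea(c)<300:continue
    P=np.array([ray(w,p,.036) for p in c[:,0]])
    r=cv2.minAreaRect((P[:,:2]*1000).astype(np.float32));q=np.array([r[0][0]/1000,r[0][1]/1000,.009])
    print('tips',np.round(r[0],1),np.round(r[1],1),round(r[2],1),cv2.boundingRect(c),'tool',((q-T)@Rt*1000).round(1))
E
python3 m.py
```

```text
9.0 [ 0.44721242 -0.23966544  0.17761922] [0.45623949 0.05642152 0.61282579] tool x [-0.19   0.982  0.007]
tips [ 423.7 -284.5] [37.9 74.4] 10.4 (216, 180, 34, 60) tool [-40.8 -30.7 168.5]
```

Emit:
arm_command:
  steps:
    - {"travel": [-41,-29,0],"turn": [0,0,0],"jaw": 91.9}
    - {"travel": [0,0,50],"turn": [0,0,0],"jaw": 91.9}
    - {"travel": [0,0,50],"turn": [0,0,0],"jaw": 91.9}
    - {"travel": [0,0,0],"turn": [0,0,0],"jaw": 91.9}
    - {"travel": [0,0,0],"turn": [0,0,0],"jaw": 91.9}

```text
t: 9.68
ee_pos: [0.4305, -0.2898, 0.0847]
eef_rot: [1.996, 2.419, -0.001]
force: [-0.5, -0.5, 0.8]
finger_gap: 0.0921
grasp_force: 0.0
```

```bash
sed -i 's/\[270:\]=0/[350:]=0/' m.py; python3 m.py
```

```text
9.675 [ 0.43051224 -0.28981719  0.08469869] [-0.47527628 -0.46970119  0.83946734] tool x [-0.19   0.982 -0.005]
tips [ 613.  -364.4] [25.6 69.1] 29.8 (417, 285, 34, 57) tool [-107.4  164.8   76.7]
tips [ 290.8 -426.3] [69.2 25.1] 81.9 (69, 285, 34, 57) tool [-107.2 -163.2   75.7]
tips [ 423.7 -284.3] [38.3 73.4] 11.1 (227, 153, 50, 86) tool [ 7.1 -5.9 75.6]
```

Emit:
arm_command:
  steps:
    - {"travel": [6.5,-5,0],"turn": [0,0,0],"jaw": 91.9}
    - {"travel": [0,0,40],"turn": [0,0,0],"jaw": 91.9}
    - {"travel": [0,0,34],"turn": [0,0,0],"jaw": 91.9}
    - {"travel": [0,0,0],"turn": [0,0,0],"jaw": 91.9}

```text
t: 10.22
ee_pos: [0.4209, -0.281, 0.0059]
eef_rot: [-1.997, -2.419, -0.001]
force: [-0.8, 0.3, 0.7]
finger_gap: 0.0919
grasp_force: 0.0
```

Emit:
arm_command:
  steps:
    - {"travel": [-3,2,-3],"turn": [0,0,0],"jaw": 91.9}
    - {"travel": [0,0,0],"turn": [0,0,0],"jaw": 45}
    - {"travel": [0,0,0],"turn": [0,0,0],"jaw": 45}
    - {"travel": [0,0,0],"turn": [0,0,0],"jaw": 45}
    - {"travel": [0,0,0],"turn": [0,0,0],"jaw": 45}
  grip_force: 25

```text
t: 10.85
ee_pos: [0.4248, -0.2852, 0.0101]
eef_rot: [2.0, 2.422, 0.0]
force: [-0.4, 0.7, -0.4]
finger_gap: 0.0534
grasp_force: 0.0
```

Emit:
arm_command:
  steps:
    - {"travel": [0,0,0],"turn": [0,0,0],"jaw": 45}
    - {"travel": [0,0,0],"turn": [0,0,0],"jaw": 45}
    - {"travel": [0,0,-40],"turn": [0,0,0],"jaw": 45}
    - {"travel": [0,0,-50],"turn": [0,0,0],"jaw": 45}
    - {"travel": [0,0,-55],"turn": [0,0,0],"jaw": 45}

```text
t: 11.48
ee_pos: [0.4242, -0.2844, 0.1555]
eef_rot: [-1.999, -2.421, -0.001]
force: [0.4, -0.7, -0.9]
finger_gap: 0.0495
grasp_force: 25.0
```

Emit:
arm_command:
  steps:
    - {"travel": [0,0,-55],"turn": [0,0,6],"jaw": 45}
    - {"travel": [0,0,-55],"turn": [0,0,6],"jaw": 45}
    - {"travel": [0,0,-40],"turn": [0,0,0],"jaw": 45}
    - {"travel": [0,0,0],"turn": [0,0,0],"jaw": 45}

```text
t: 11.98
ee_pos: [0.426, -0.2863, 0.3084]
eef_rot: [2.238, 2.195, -0.0]
force: [0.5, -0.4, -2.3]
finger_gap: 0.0503
grasp_force: 25.0
```

```bash
python3 m.py
```

```text
11.975 [ 0.42603168 -0.28634147  0.30835838] [ 0.49448538 -0.35462518 -2.30127242] tool x [ 0.019  1.    -0.005]
tips [ 613.5 -593.4] [ 33.2 132.4] 8.7 (350, 285, 21, 57) tool [-302.   191.8  301.8]
tips [ 232.2 -585. ] [131.8  33.2] 77.8 (149, 285, 22, 57) tool [-300.8 -189.5  299.9]
tips [ 424.6 -443.7] [210.8 117.7] 88.7 (224, 187, 72, 110) tool [-1.559e+02  1.000e-01  3.001e+02]
```

Emit:
arm_command:
  steps:
    - {"travel": [52,18,0],"turn": [0,0,0],"jaw": 45}
    - {"travel": [58,19,0],"turn": [0,0,0],"jaw": 45}
    - {"travel": [58,19,0],"turn": [0,0,0],"jaw": 45}
    - {"travel": [58,19,0],"turn": [0,0,0],"jaw": 45}
    - {"travel": [58,19,0],"turn": [0,0,0],"jaw": 45}

```text
t: 12.65
ee_pos: [0.5234, -0.0008, 0.3018]
eef_rot: [-2.24, -2.197, 0.004]
force: [1.0, -0.4, -2.6]
finger_gap: 0.05
grasp_force: 25.0
```

Emit:
arm_command:
  steps:
    - {"travel": [58,19,0],"turn": [0,0,0],"jaw": 45}
    - {"travel": [50,16,0],"turn": [0,0,0],"jaw": 45}
    - {"travel": [0,0,0],"turn": [0,0,0],"jaw": 45}
    - {"travel": [0,0,0],"turn": [0,0,0],"jaw": 45}

```text
t: 13.15
ee_pos: [0.5603, 0.1041, 0.3025]
eef_rot: [-2.24, -2.199, 0.005]
force: [0.0, -0.6, -1.6]
finger_gap: 0.0499
grasp_force: 25.0
```

```bash
python3 m.py
```

```text
13.15 [0.56027232 0.10409751 0.30248524] [ 0.03964795 -0.61211594 -1.58208815] tool x [ 0.019  1.    -0.   ]
tips [ 741.1 -193.7] [ 32.9 129.6] 10.1 (349, 285, 22, 57) tool [-294.3  187.7  292.8]
tips [ 366.5 -188.6] [130.   32.9] 77.9 (149, 285, 22, 57) tool [-296.2 -186.9  294.4]
tips [556.6 -48.5] [207.1 116.6] 89.0 (224, 187, 72, 110) tool [-152.5    0.5  293.6]
tips [745.7  38.1] [157.4  82.1] 88.4 (348, 147, 60, 93) tool [-62.4 187.8 292.7]
```

Emit:
arm_command:
  steps:
    - {"travel": [12,5.5,0],"turn": [0,0,0],"jaw": 45}
    - {"travel": [0,0,0],"turn": [0,0,0],"jaw": 45}
    - {"travel": [0,0,25],"turn": [0,0,0],"jaw": 45}
    - {"travel": [0,0,22],"turn": [0,0,0],"jaw": 45}
    - {"travel": [0,0,0],"turn": [0,0,0],"jaw": 45}

```text
t: 13.82
ee_pos: [0.5658, 0.1158, 0.2561]
eef_rot: [-2.241, -2.197, 0.005]
force: [0.1, -0.5, -1.1]
finger_gap: 0.0496
grasp_force: 25.0
```

Emit:
arm_command:
  steps:
    - {"travel": [0,0,9],"turn": [0,0,0],"jaw": 45}
    - {"travel": [0,0,3],"turn": [0,0,0],"jaw": 45}
    - {"travel": [0,0,0],"turn": [0,0,0],"jaw": 45}

```text
t: 14.2
ee_pos: [0.5671, 0.1161, 0.2463]
eef_rot: [2.243, 2.2, 0.0]
force: [0.5, -0.3, -0.5]
finger_gap: 0.0501
grasp_force: 25.0
```

Emit:
arm_command:
  steps:
    - {"travel": [0,0,3],"turn": [0,0,0],"jaw": 45}
    - {"travel": [0,0,0],"turn": [0,0,0],"jaw": 45}

```text
t: 14.45
ee_pos: [0.567, 0.1162, 0.2429]
eef_rot: [-2.243, -2.2, 0.0]
force: [-0.8, 0.5, -1.9]
finger_gap: 0.0497
grasp_force: 25.0
```

Emit:
arm_command:
  steps:
    - {"travel": [0,0,0],"turn": [0,0,0],"jaw": 62}
    - {"travel": [0,0,0],"turn": [0,0,0],"jaw": 62}
    - {"travel": [0,0,-40],"turn": [0,0,0],"jaw": 62}
    - {"travel": [0,0,-60],"turn": [0,0,0],"jaw": 62}
    - {"travel": [0,0,-60],"turn": [0,0,0],"jaw": 62}

```text
t: 15.08
ee_pos: [0.5667, 0.1162, 0.405]
eef_rot: [2.243, 2.2, 0.0]
force: [0.3, 0.4, 0.7]
finger_gap: 0.0621
grasp_force: 0.0
```

```bash
python3 - <<'E'
from h import *
from rig import camera,manip
s=manip.get_state();print(s['t'],s['ee_pos'],s['force'])
for n in('wrist','scene','side'):
    w=camera(n);np.savez(f'pics/{n}7.npz',**w);im=w['color'].astype(int);m=((im[...,2]-im[...,0])>25).astype(np.uint8)
    if n!='wrist':m[:]=0
    for c in cv2.findContours(cv2.morphologyEx(m[:280],cv2.MORPH_CLOSE,np.ones((7,7))),0,2)[0]:
        if cv2.contourArea(c)>300:print(n,cv2.boundingRect(c))
E
```

```text
15.075 [0.56674093 0.11615968 0.4049891 ] [0.34834453 0.39030029 0.69512954]
```

Emit:
arm_command:
  steps:
    - {"travel": [-30,20,0],"turn": [0,0,0],"jaw": 0}
    - {"travel": [0,20,0],"turn": [0,0,0],"jaw": 0}
    - {"travel": [0,0,0],"turn": [0,0,0],"jaw": 0}
    - {"travel": [0,0,0],"turn": [0,0,0],"jaw": 0}
    - {"travel": [0,0,0],"turn": [0,0,0],"jaw": 0}

```text
t: 15.85
ee_pos: [0.6059, 0.0858, 0.4031]
eef_rot: [-2.242, -2.201, 0.0]
force: [-0.6, -1.5, 0.5]
finger_gap: 0.014
grasp_force: 0.0
```

Emit:
arm_command:
  steps:
    - {"travel": [0,0,0],"turn": [0,0,0],"jaw": 0}
    - {"travel": [0,0,0],"turn": [0,0,0],"jaw": 0}
    - {"travel": [0,0,0],"turn": [0,0,0],"jaw": 0}
    - {"travel": [0,0,0],"turn": [0,0,0],"jaw": 0}
    - {"travel": [0,0,0],"turn": [0,0,0],"jaw": 0}

```text
t: 16.48
ee_pos: [0.6064, 0.0854, 0.403]
eef_rot: [-2.243, -2.2, 0.0]
force: [-0.1, 0.5, 0.2]
finger_gap: 0.0006
grasp_force: 0.0
```

Emit:
arm_command:
  steps:
    - {"travel": [0,0,0],"turn": [0,0,0],"jaw": 0}
    - {"travel": [0,0,0],"turn": [0,0,0],"jaw": 0}
    - {"travel": [0,0,0],"turn": [0,0,0],"jaw": 0}
    - {"travel": [0,0,0],"turn": [0,0,0],"jaw": 0}
    - {"travel": [0,0,0],"turn": [0,0,0],"jaw": 0}

```text
t: 17.1
ee_pos: [0.6064, 0.0854, 0.4031]
eef_rot: [2.243, 2.2, 0.0]
force: [0.5, -0.9, -0.1]
finger_gap: 0.0004
grasp_force: 0.0
```

```bash
cat > look.py <<'E'
from h import *
from rig import camera,manip
s=manip.get_state();print(s['t'],s['ee_pos'],s['force'])
P={'weight tipped':(.608,.156,.318),'weight up':(.610,.287,.257),'axle':(.560,.189,.217),'panfloor up':(.606,.115,.231)}
import sys
for n in('scene','side','wrist'):
    w=camera(n);np.savez(f'pics/{n}{sys.argv[1]}.npz',**w);im=w['color'];g=cv2.cvtColor(im,6)
    for k,v in P.items():
        u=proj(w,v).round().astype(int)
        if 2<u[0]<509 and 2<u[1]<381:print(n,k,u,g[u[1]-2:u[1]+3,u[0]-2:u[0]+3].mean().round(0))
    d=im.astype(int);m=((d[...,2]-d[...,0])>20).astype(np.uint8)
    m=cv2.morphologyEx(m,cv2.MORPH_CLOSE,np.ones((5,5)))
    for c in cv2.findContours(m,0,2)[0]:
        if cv2.contourArea(c)>40:
            r=cv2.minAreaRect(c);q=ray(w,r[0],.052)
            if .4<q[0]<.8 and -.4<q[1]<.3:print(n,'pale',np.round(r[0]),np.round(r[1]),q.round(3))
E
python3 look.py 8
```

```text
17.1 [0.60644798 0.08542196 0.40306414] [ 0.50368421 -0.9107062  -0.08303899]
scene weight tipped [265 143] 46.0
scene weight up [249 140] 75.0
scene axle [250 164] 120.0
scene panfloor up [270 168] 87.0
side weight tipped [247 159] 94.0
side weight up [246 202] 103.0
side axle [262 191] 144.0
side panfloor up [247 172] 126.0
wrist weight tipped [260 115] 57.0
wrist axle [219  84] 157.0
wrist panfloor up [258 147] 131.0
wrist pale [273. 313.] [56.  5.] [ 0.63  -0.281  0.052]
wrist pale [246. 313.] [ 5. 57.] [ 0.571 -0.278  0.052]
wrist pale [284. 140.] [ 9. 21.] [0.651 0.099 0.052]
wrist pale [237. 140.] [10. 22.] [0.566 0.102 0.052]
```

```bash
python3 - <<'E'
from h import *
a=np.load('pics/side0.npz')['color'];b=np.load('pics/side8.npz')['color'];w=np.load('pics/wrist8.npz')
ga,gb=cv2.cvtColor(a,6),cv2.cvtColor(b,6)
print('side weight before/after',ga[198:208:2,232:262:3].tolist(),gb[198:208:2,232:262:3].tolist())
g=cv2.cvtColor(w['color'],6);
for r in range(70,215,4):print(r,' '.join('%3d'%v for v in g[r,180:344:5]))
for p in[(284,140),(237,140)]:
  for z in(.05,.1,.15,.2):print(p,z,ray(w,p,z).round(3))
E
```

```text
side weight before/after [[77, 108, 106, 106, 104, 102, 102, 101, 100, 87], [105, 103, 104, 102, 104, 103, 103, 101, 101, 86], [123, 91, 93, 94, 94, 93, 95, 96, 97, 116], [123, 80, 81, 82, 81, 82, 85, 85, 86, 121], [123, 74, 73, 74, 73, 74, 73, 74, 76, 117]] [[70, 70, 71, 71, 71, 71, 72, 73, 75, 75], [90, 85, 84, 81, 77, 79, 76, 77, 77, 72], [110, 110, 110, 109, 109, 111, 111, 110, 113, 107], [111, 111, 112, 113, 110, 111, 111, 110, 112, 112], [111, 111, 110, 110, 111, 111, 113, 113, 112, 113]]
70  53  52  52  53 132 200 200 199 200 201 201 200 200 201 199 200 199 200 199 200 199 199 201 200 199 200 199 199 167  49  50  49  47
74  53  53  50  51 130 199 199 201 200 200 200 200 200 200 199 200 200 200 200 201 199 200 200 200 201 200 200 200 134  49  49  50  48
78 199 118 115 114 112 116 117 118 121 117 114 135 134 134 133 129 153 154 149 147 146 176 176 173 172 172 200 200  92  49  50 196  48
82 199 168 167 169 169 169 171 169 170 168 169 169 165 165 162 163 161 161 157 157 156 156 155 153 151 151 152 149 150 151 149 200 148
86 199 132 131 131 131 134 134 136 135 136 138 137 139 139 1
[... 4007 characters left out ...]
 200 201
206 200 201 202 196  79 201 201 201 200 201 201 201 200 200 201 201 201 200 201 201 200 200 202 201 200 201 201  74 199 200 200 200 202
210 200 201 202 198  80 201 201 201 201 201 200 200 201 200 201 201 201 200 200 201 201 201 201 201 202 201 201  75 200 199 199 200 202
214 201 202 201 191  78 200 201 201 201 200 200 200 201 202 201 200 200 200 200 200 202 201 200 201 200 201 202  71 192 200 199 201 200
(284, 140) 0.05 [0.652 0.1   0.05 ]
(284, 140) 0.1 [0.648 0.106 0.1  ]
(284, 140) 0.15 [0.644 0.113 0.15 ]
(284, 140) 0.2 [0.639 0.119 0.2  ]
(237, 140) 0.05 [0.566 0.102 0.05 ]
(237, 140) 0.1 [0.57  0.108 0.1  ]
(237, 140) 0.15 [0.574 0.114 0.15 ]
(237, 140) 0.2 [0.578 0.12  0.2  ]
```

The numbers show the pan tipped: the dark weight block sits at wrist cols 213–300, rows 97–135, matching its tipped position, and tips from both holders show in the tray area. Next, go behind the weight on the tray side and push it over gently.

Emit:
arm_command:
  steps:
    - {"travel": [-5,2,40],"turn": [0,0,0],"jaw": 0}
    - {"travel": [0,0,40],"turn": [0,0,0],"jaw": 0}
    - {"travel": [0,0,33],"turn": [0,0,0],"jaw": 0}
    - {"travel": [15,0,0],"turn": [0,0,0],"jaw": 0}
    - {"travel": [15,0,0],"turn": [0,0,0],"jaw": 0}

```text
t: 17.88
ee_pos: [0.6096, 0.1116, 0.2919]
eef_rot: [2.242, 2.199, 0.003]
force: [-0.7, 0.5, 0.4]
finger_gap: 0.0003
grasp_force: 0.0
```

Emit:
arm_command:
  steps:
    - {"travel": [12,0,0],"turn": [0,0,0],"jaw": 0}
    - {"travel": [12,0,0],"turn": [0,0,0],"jaw": 0}
    - {"travel": [12,0,0],"turn": [0,0,0],"jaw": 0}
    - {"travel": [12,0,0],"turn": [0,0,0],"jaw": 0}

```text
t: 18.38
ee_pos: [0.6101, 0.1592, 0.2906]
eef_rot: [2.242, 2.2, 0.001]
force: [0.6, -2.0, 0.5]
finger_gap: 0.0005
grasp_force: 0.9
```

Emit:
arm_command:
  steps:
    - {"travel": [12,0,0],"turn": [0,0,0],"jaw": 0}
    - {"travel": [12,0,0],"turn": [0,0,0],"jaw": 0}
    - {"travel": [12,0,0],"turn": [0,0,0],"jaw": 0}
    - {"travel": [12,0,0],"turn": [0,0,0],"jaw": 0}

```text
t: 18.88
ee_pos: [0.6105, 0.2073, 0.2895]
eef_rot: [-2.242, -2.2, 0.001]
force: [-0.6, -0.8, -0.1]
finger_gap: 0.0004
grasp_force: 0.4
```

Emit:
arm_command:
  steps:
    - {"travel": [12,0,0],"turn": [0,0,0],"jaw": 0}
    - {"travel": [10,0,0],"turn": [0,0,0],"jaw": 0}
    - {"travel": [10,0,0],"turn": [0,0,0],"jaw": 0}
    - {"travel": [0,0,0],"turn": [0,0,0],"jaw": 0}

```text
t: 19.38
ee_pos: [0.6113, 0.2391, 0.29]
eef_rot: [-2.242, -2.201, -0.0]
force: [0.0, -0.1, 0.1]
finger_gap: 0.0007
grasp_force: 0.0
```

Emit:
arm_command:
  steps:
    - {"travel": [0,0,0],"turn": [0,0,0],"jaw": 0}
    - {"travel": [-15,0,-20],"turn": [0,0,0],"jaw": 0}
    - {"travel": [0,0,-50],"turn": [0,0,0],"jaw": 0}
    - {"travel": [0,0,-50],"turn": [0,0,0],"jaw": 0}

```text
t: 19.88
ee_pos: [0.611, 0.2217, 0.4131]
eef_rot: [2.244, 2.198, 0.001]
force: [0.6, 1.2, 0.3]
finger_gap: 0.0005
grasp_force: 0.0
```

Emit:
arm_command:
  steps:
    - {"travel": [-50,0,0],"turn": [0,0,0],"jaw": 0}
    - {"travel": [-55,0,0],"turn": [0,0,0],"jaw": 0}
    - {"travel": [-55,0,0],"turn": [0,0,0],"jaw": 0}
    - {"travel": [-55,0,0],"turn": [0,0,0],"jaw": 0}
    - {"travel": [-55,0,0],"turn": [0,0,0],"jaw": 0}

```text
t: 20.5
ee_pos: [0.6053, -0.0496, 0.4121]
eef_rot: [2.242, 2.197, 0.001]
force: [-0.3, -0.7, -0.3]
finger_gap: 0.0005
grasp_force: 0.0
```

Emit:
arm_command:
  steps:
    - {"travel": [-55,0,0],"turn": [0,0,0],"jaw": 0}
    - {"travel": [-40,0,0],"turn": [0,0,0],"jaw": 0}
    - {"travel": [0,0,0],"turn": [0,0,0],"jaw": 0}
    - {"travel": [0,0,0],"turn": [0,0,0],"jaw": 0}

```text
t: 21.0
ee_pos: [0.6039, -0.1417, 0.4113]
eef_rot: [2.242, 2.199, 0.001]
force: [0.0, 1.2, -0.2]
finger_gap: 0.0007
grasp_force: 0.0
```

```bash
sed -i 's/\.052)$/.054)/;s/>40:/>20:/' look.py; python3 look.py 9; python3 - <<'E'
from h import *
b=np.load('pics/side9.npz')['color'];g=cv2.cvtColor(b,6);print('side weight',g[198:208:2,232:262:3].tolist())
for n in('scene','side'):
    a=np.load(f'pics/{n}0.npz')['color'];b=np.load(f'pics/{n}9.npz')['color']
    d=(cv2.absdiff(a,b).max(2)>40).astype(np.uint8);d=cv2.morphologyEx(d,cv2.MORPH_OPEN,np.ones((3,3)))
    k=cv2.connectedComponentsWithStats(d);print(n,[r.tolist() for r in k[2][1:] if r[4]>30])
E
```

```text
21.0 [ 0.6038919  -0.14173473  0.41134208] [ 0.02499357  1.20655836 -0.22831185]
scene weight tipped [265 143] 125.0
scene weight up [249 140] 63.0
scene axle [250 164] 107.0
scene panfloor up [270 168] 163.0
side weight tipped [247 159] 226.0
side weight up [246 202] 95.0
side axle [262 191] 177.0
side panfloor up [247 172] 223.0
side weight [[80, 109, 109, 107, 106, 105, 108, 111, 113, 102], [113, 105, 104, 103, 104, 103, 104, 103, 101, 90], [135, 92, 94, 94, 94, 95, 96, 96, 97, 124], [133, 82, 82, 83, 85, 84, 86, 87, 87, 129], [120, 74, 73, 74, 74, 74, 74, 74, 77, 112]]
scene [[300, 42, 34, 23, 516], [85, 50, 21, 15, 197], [119, 53, 15, 8, 100], [114, 61, 6, 7, 33], [265, 64, 14, 11, 76], [142, 66, 7, 9, 54], [157, 67, 70, 23, 1115], [78, 68, 13, 22, 158], [113, 69, 27, 12, 219], [317, 71, 17, 13, 115], [150, 73, 5, 10, 45], [155, 74, 138, 36, 2409], [305, 75, 23, 17, 181], [291, 77, 8, 5, 31], [92, 87, 19, 10, 118], [301, 91, 35, 75, 1112], [118, 92, 19, 16, 159], [81, 99, 12, 12, 117], [243, 102, 41, 33, 510], [233, 108, 14, 4, 44], [117, 111, 79, 22, 719], [203, 111, 34, 21, 39
[... 588 characters left out ...]
 34, 42, 893], [239, 24, 23, 15, 232], [295, 32, 106, 37, 2069], [425, 35, 9, 13, 74], [221, 43, 58, 28, 888], [403, 43, 23, 22, 357], [427, 51, 7, 14, 74], [433, 52, 41, 37, 1183], [280, 58, 9, 4, 33], [395, 66, 35, 16, 414], [249, 70, 19, 20, 249], [274, 73, 10, 4, 39], [400, 82, 28, 6, 101], [429, 86, 32, 8, 118], [247, 105, 23, 14, 203], [229, 119, 58, 48, 1340], [421, 131, 36, 78, 1201], [283, 143, 17, 19, 249], [445, 169, 12, 12, 95], [391, 176, 5, 8, 32], [230, 183, 15, 5, 52], [396, 182, 20, 20, 283], [266, 185, 9, 5, 40], [287, 186, 36, 19, 446], [227, 192, 18, 5, 77], [249, 192, 20, 6, 95], [284, 204, 43, 21, 536], [370, 205, 10, 5, 36], [418, 213, 4, 8, 31], [414, 222, 8, 12, 84]]
```

The pan is upright: the weight pixels match the start image. Nothing changed at the bystanders. Now to locate the holders in the tray with numbers from the wrist camera.

```bash
python3 - <<'E'
from h import *
w=np.load('pics/wrist9.npz');im=w['color'];g=cv2.cvtColor(im,6)
print(w['position'],[proj(w,p).round().tolist() for p in[(.49,-.09,.018),(.715,-.095,.018),(.72,.17,.018),(.49,.175,.018)]],'lip',proj(w,(.606,.031,.254)))
x0=proj(w,(.49,.03,.018));
d=im.astype(int);s=d[...,2]-d[...,0]
print('sat', [(r,int((s[r:r+10,150:380]>12).sum())) for r in range(0,300,10)])
for r in range(30,250,5):print(r,' '.join('%3d'%v for v in g[r,170:350:6]))
E
```

```text
[ 0.60545534 -0.0594761   0.5815407 ] [[200.0, 120.0], [316.0, 121.0], [325.0, -41.0], [188.0, -42.0]] lip [258.11230809  10.11826229]
sat [(0, 0), (10, 0), (20, 0), (30, 0), (40, 0), (50, 0), (60, 0), (70, 0), (80, 0), (90, 0), (100, 0), (110, 0), (120, 0), (130, 0), (140, 0), (150, 0), (160, 0), (170, 0), (180, 0), (190, 0), (200, 0), (210, 19), (220, 11), (230, 0), (240, 0), (250, 0), (260, 0), (270, 0), (280, 52), (290, 115)]
30 182 183 160  69 185 183 118 116 116 132 131 132 133 132 118 119 118 133 133 132 133 130 118 118 118 118  65 184 184 184
35 184 185 172  67 185 184 117 118 116 132 132 131 134 127 119 117 117 132 132 133 131 132 119 118 118 119  62 185 184 184
40 169 184 183  70 185 185 116 118 117 133 132 131 134 126 115 118 117 132 132 132 132 125 118 120 118 118  72 184 185 185
45 184 184 185  69 186 185 118 119 116 130 131 133 134 128 117 119 117 133 132 133 131 117 119 121 119 117  74 185 185 185
50 185 185 184  69 185 186 185 186 185 185 185 187 185 180 185 186 183 185 186 185 186 159 183 183 183 180  90 185 185 184
55 185 185 184  69 185 185 186 186 186 185 186 185 
[... 4075 characters left out ...]
 188 188  54  46  11  60  32  48  75 186 187 187 187 186 129  76 127 129 187 187
225 188 187 187 188 187 187 186 187 187 186 187 187  43  47  16  64  19  45  45 188 187 187 187 185 187 119 123 129 128 187
230 186 185 185 185 187 187 186 184 187 187 185  47  46  46  10  59  15  46  47 186 187 186 186 186 187 115  85  83 145 187
235 187 187 186 185 187 187 186 186 187 187 186  45  46  44   2  63  11  48  47  47 187 186 187 186 186 187  74 182 185 186
240 187 187 187 186 187 186 187 188 186 187 185  42  48  47   6  61  16  46  48  47 186 188 186 186 186 184 186 132 154 187
245 187 187 186 187 186 186 186 187 187 187  48  49  44  45  13  61   9  44  47  46 132 187 188 186 187 186 187 185 186 187
```

```bash
python3 - <<'E'
from h import *
from rig import manip
w=np.load('pics/wrist9.npz')
for p in[(224,74),(250,74),(270,71),(297,71)]:print(ray(w,p,.052).round(3))
print(manip.hand_in())
E
```

```text
[ 0.545 -0.01   0.052]
[ 0.59  -0.011  0.052]
[ 0.625 -0.007  0.052]
[ 0.672 -0.008  0.052]
the job is handed in; nothing more can be done
None
```

I loaded both holders into the pan, letting go of the first with the pan upright. The pan then tipped on its own and dumped them both, I pushed it back upright by the counterweight, and I handed the job in at about 21 s. In the last camera readings both holders were in the tray, the pan was back at rest and the bystanders were undisturbed; I read those as pixel values, as all 10 picture views were used.

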